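# Lock the vial nest plate with the T-key, then release its clamp

### The arm

A 7-joint arm with a two-finger parallel gripper is mounted at the origin on the work surface. World frame = base frame: x ahead of the robot, y to its left, z up, the work surface at z = 0. Lengths are in m, angles in rad, forces in N, time in s.
With the tool pointing down it reaches from about 0.425 to 0.875 m from the base axis. Payload 4.7 kg.
Tool frame: the origin (TCP) lies on the centre line of the jaws, within the pads' length; the fingertips stand 22 mm ahead of it and the grasp point (between the pads) lies 3 mm ahead of it; z points along the fingers, y is the line along which they close (so a half turn about z gives the same grasp; the last joint's range is limited). The gripper opens to 87 mm and grips with 3 to 60 N. Pads are 19 mm wide; open, the fingers measure 117 mm over their backs; the gripper's body (75 mm by 190 mm) begins 51 mm behind the grasp point.
Start: joints at [-1.328, 0.321, -0.07, 1.45, 0.023, 1.371, -0.057], TCP at [0.147, 0.633, 0.245] pointing down, gripper open.
Joint ranges: [-2.86, 2.86], [-0.3, 2.09], [-1.38, 1.24], [0.06, 2.45], [-1.56, 4.7], [0.09, 2.05], [-2.69, 2.69]. Speed limits (rad/s): [2.57, 2.57, 3.14, 3.14, 3.14, 3.14, 3.14].

### API

Orientations are given as a unit quaternion [w, x, y, z].
In Python, from station import status, vision, workorder, nets gives the robot as it stands. The module is installed in compiled form; this text tells all that it offers.
- The arm moves only by the shell command python3 -m inch 'ROWS'. ROWS is JSON, a list of rows, each an object with "jaw": the finger opening in mm, from 0 to 87; "slide": the shift along the tool's x, y, z in units of 0.4 m (1.0 is 0.4 m), a list of three; "angular": the turn, a rotation vector about the tool's x, y, z in units of 45 degrees (1.0 is 45 degrees), a list of three. A call has 1 to 10 rows; each row is the pose to reach, as a shift and turn from the pose commanded when the call began, along the tool's axes at that moment; what a row does not reach only later rows make up. A row lasts 1/8 s, in which the tool goes at most 62.5 mm and 10.7 degrees, less where a joint would pass 70% of its speed; a pose out of reach is approached as far as the arm can. A call with a number of a shift or a turn outside -1 to 1 is refused whole. A call with a gripper value outside its range is refused whole. The fingers move at their own pace and stop on an object; the grip force is fixed at half the most. Time passes only in rows, so rows that repeat a pose let the fingers close. It gives the time, the measured TCP pose, the force, the opening and the grip force at its end, in the units of the state.
- status.sense(): the state, without advancing time (a new reading comes with each control period).
- vision.capture(name): name is "side" or "top"; returns (picture, depth): 384x512x3 uint8, red, green, blue; 384x512 float32, m along the optical axis (not along the pixel's ray), 0 where there is no reading.
- vision.camera_model(name): a dict with "K" (3x3 intrinsics, pixels), "k1" (the pictures are not rectified: a ray, as slopes to the right and down, at radius r is drawn at 1 + k1 r^2 times it, then the intrinsics apply), "camera_from_world" (4x4, takes a point from world to camera coordinates). Camera axes: x right, y up, looking along -z (the intrinsics and any distortion apply to the point x, -y, -z); pixel columns grow to the right and rows downward; lengths in m; the calibration is good to about 2 mm. A picture is of the moment at which its call begins. camera_model takes no time and is no camera call.
- workorder.job_done(): hands the job in; it is judged then, once.
Trained networks look in the newest picture that a camera, given by its name, has taken for a name from the list of things; names that differ only in an ending like _2 or _b are one class to them, and where a whole thing is asked for, a point or a joint stands for the part that bears it (a point fixed in the world has none). Each returns a list of dicts, best first, with "p" (0 to 1); they miss things now and then, are a little off and sometimes report something else, mostly with a low value. They report only what shows in the picture. A call takes as long as a camera call.
- nets.find_in(camera, thing): "rect" ([left, top, width, height] in pixels, round what is visible of it).
- nets.trace(camera, thing): "mask" (384x512 bool, what is visible of it) and "rect" ([left, top, width, height] in pixels, round what is visible of it).
- nets.spot_point(camera, thing): "xy" ([column, row] in pixels: a listed point, or the origin of a listed thing).
The state is a dict: "time_s": time; "joint_pos": joint angles; "joint_vel": joint speeds; "tau": joint torques, N m; "eef_pos": TCP position; "eef_rot": TCP orientation; "wrist_force": force on the tool from outside, world axes, zero at the start; "torque": the same for the moment, N m; "gripper_width": finger opening in m; "grasp_force": force on a finger pad.
Only numpy, scipy, OpenCV 4.12 (cv2) and the standard library are available. Lean on these libraries where they do the work, as an engineer would, in place of code of your own. Each camera call takes 0.05 s, during which the arm holds its last target. There are 200 camera calls.

### The job

Using the orange T-key, turn both brass-barred captive screws of the vial nest clockwise, fully home to their stops (each bar in line with its two green marks), while the toggle clamp still holds the plate; touch the screws with nothing but the key. Stand the key upright back on its blue pad, and, once both screws are home, swing the red clamp arm up and right over to rest open on its far stop. Leave the two amber vials and the vial pack standing where they are.

Things in the scene. Friction and masses are not known exactly. Their poses are not given: they have to be found in the camera images.
- nest: Fixed vial nest: dark steel base 180 (x) x 280 (y) x 25 mm with a white format plate 150 x 250 x 12 mm on it, plate top at 37 mm. Origin: centre of the underside; x points from its front edge to the clamp edge. It carries screw_left at (0, +85) mm, screw_right at (0, -85) mm and the toggle clamp between them, near the far edge.
- screw_left_head (a point): Top centre of the left captive screw, 57 mm above the bench: steel disc of diameter 60, 6 mm thick on the plate, with a brass bar across it, 44 mm long, 10 wide, standing 14 above the disc, top edge rounded. The bar runs along this point's x axis. Two green marks on the plate lie on the nest's y line through the screw.
- screw_right_head (a point): The same point and axes of the right captive screw.
- screw_left (a joint): Angle (rad) of the left screw, growing clockwise seen from above: at 0 the bar lies along the nest's x, at 1.571 (the stop, fully home) along the nest's y, in line with the green marks. Stiff: about 0.08 N m.
- screw_right (a joint): The same for the right screw.
- key: Orange T-key, 112 mm tall, 0.25 kg, upright. Origin: centre of its underside. Foot: two steel prongs 44 mm long (x), 18 deep, 48 over both (y), between them an open slot 15 mm wide along x that fits over a screw bar; seated, they rest on the disc (origin 6 mm above the plate). Collar of diameter 50 from 18 to 34 mm up, stem 22, handle bar 90 (x) x 22 (y) from 86 to 112 mm up, parallel to the slot.
- key_grip (a point): Centre of the key's handle bar, 99 mm above its underside; axes as the key's.
- key_pad: Fixed blue pad, 130 x 130 x 6 mm, on which the key stands. Origin: centre of its underside.
- clamp (a joint): Angle (rad) of the toggle clamp arm: 0 closed (arm level, towards the front of the nest, rubber foot on the plate), 1.571 upright, 2.1 open at its far stop. Gravity pulls it down to either side.
- clamp_grip (a point): Middle of the clamp arm's red sleeve (45 mm long, 16 x 16 mm), 85 mm from the hinge; the arm points along this point's -x. 65 mm above the bench when closed; the arm ends 107 mm from the hinge. 20 mm free between sleeve and plate.
- clamp_hinge (a point): Point on the clamp's hinge axis (along the nest's y), at (65, 0, 65) mm in the nest's frame; bracket 38 mm wide, its top 77 mm above the bench.
- vial_pack: Bystander: white pack with blue caps, 105 x 75 x 59 mm; origin: centre of its underside.
- vial_a: Bystander: amber vial with grey cap, diameter 28, 59 mm tall, beyond the key pad; origin: underside.
- vial_b: Bystander: a like vial standing on the format plate of the nest, near the front right corner of the plate.

How it is judged:
On the way:
1. both screws are home while the clamp is still closed (value of joint each of screw_left, screw_right above 1.44 rad and value of joint clamp below 0.15 rad), for 0.2 s.
At the end, for the whole second after the job is handed in: Both screws within 0.13 rad of their stop (above 1.44), the clamp arm open beyond 1.9 rad, and the key standing upright (within 0.1 rad), at rest on its pad with its axis within 60 mm of the pad's centre (value of joint each of screw_left, screw_right above 1.44 rad and value of joint clamp above 1.9 rad and horizontal distance between key and key_pad below 0.06 m and height (world z) of key between 0.002 and 0.012 m and angle between key's own z axis and vertical below 0.1 rad and linear speed of key below 0.02 m/s); the robot touches nothing.
It fails at once if a screw is touched by the gripper or arm instead of the key (over 1 N) (contact force between any of the fingers, the arm and screw_left above 1 N or contact force between any of the fingers, the arm and screw_right above 1 N).
It fails at once if the clamp is lifted (over 0.35 rad) before both screws are home (value of joint clamp above 0.35 rad and value of joint any of screw_left, screw_right below 1.44 rad).
It fails at once if a vial or the vial pack is moved by more than 30 mm or tipped over (distance of any of vial_pack, vial_a, vial_b from where it was at the start of the episode above 0.03 m or angle between any of vial_pack, vial_a, vial_b's own z axis and vertical above 0.6 rad).
It also fails if it takes over 72 s, if anything falls off the work surface, if the arm or the gripper's body presses on something with over 40 N, if the wrist force passes 120 N, or if a joint passes its speed limit or range.

## Working session

There is one attempt and no reset: what is moved stays moved. The work goes in short steps, Python scripts to look and compute and a shell command to move; the robot and the scene stay as the last step left them, time stands still between calls to the robot, and variables do not carry over. Pictures are saved under pics/ and viewed, at most 10 in all, crops included, and the job is handed in when it is done.

```bash
mkdir -p pics; cat > h.py <<'E'
import numpy as np, cv2
from station import status, vision, workorder, nets
def snap(n,f=None):
    p,d=vision.capture(n)
    if f: cv2.imwrite('pics/'+f,p[:,:,::-1])
    return p,d
def ray(n,uv):
    m=vision.camera_model(n);K=np.array(m['K']);T=np.array(m['camera_from_world'])
    uv=np.atleast_2d(np.array(uv,float))
    q=np.c_[(uv[:,0]-K[0,2])/K[0,0],(uv[:,1]-K[1,2])/K[1,1]]
    s=q.copy()
    for _ in range(20): s=q/(1+m['k1']*(s**2).sum(1,keepdims=True))
    dc=np.c_[s[:,0],-s[:,1],-np.ones(len(s))]
    return T,dc
def atz(n,uv,z):
    T,dc=ray(n,uv);R=T[:3,:3];c=-R.T@T[:3,3];d=dc@R
    return c+d*((z-c[2])/d[:,2])[:,None]
def atdepth(n,uv,dep):
    T,dc=ray(n,uv);R=T[:3,:3]
    return (dc*np.atleast_1d(dep)[:,None]-T[:3,3])@R
def maskpts(n,mask,d):
    r,c=np.nonzero(mask&(d>0));return atdepth(n,np.c_[c,r],d[r,c])
def proj(n,P):
    m=vision.camera_model(n);K=np.array(m['K']);T=np.array(m['camera_from_world'])
    P=np.atleast_2d(P);c=P@T[:3,:3].T+T[:3,3];s=np.c_[c[:,0]/-c[:,2],-c[:,1]/-c[:,2]]
    s=s*(1+m['k1']*(s**2).sum(1,keepdims=True));return s@K[:2,:2].T+K[:2,2]
E
python3 - <<'E'
from h import *
np.set_printoptions(precision=4,suppress=True)
a,da=snap('top','t0.png');b,db=snap('side','s0.png')
Z=dict(screw_left_head=.057,screw_right_head=.057,key_grip=.105,key_pad=.0,clamp_grip=.065,clamp_hinge=.065,vial_a=0,vial_b=.037,vial_pack=0,nest=0,key=.006)
for t,z in Z.items():
  for n in('top','side'):
    r=nets.spot_point(n,t)[:2]
    for x in r: print(t,n,np.round(x['xy']),round(x['p'],2),atz(n,x['xy'],z)[0])
s=status.sense();print(s['eef_pos'],s['eef_rot'],s['time_s'],s['gripper_width'])
for n in('top','side'):
  T=np.array(vision.camera_model(n)['camera_from_world']);print(n,-T[:3,:3].T@T[:3,3])
E
```

```text
screw_left_head top [251. 210.] 0.67 [0.495  0.0225 0.057 ]
screw_left_head side [240. 194.] 0.56 [0.4946 0.0261 0.057 ]
screw_right_head top [306. 191.] 0.87 [ 0.5502 -0.1372  0.057 ]
screw_right_head top [141. 156.] 0.48 [0.6494 0.3442 0.057 ]
screw_right_head side [264. 248.] 0.75 [ 0.5479 -0.1381  0.057 ]
screw_right_head side [295. 137.] 0.72 [0.6495 0.2598 0.057 ]
key_grip top [140. 192.] 0.91 [0.5394 0.3311 0.105 ]
key_grip side [256. 104.] 0.7 [0.5397 0.3565 0.105 ]
key_pad top [147. 202.] 0.85 [0.5177 0.3348 0.    ]
key_pad side [249. 136.] 0.68 [ 0.5225  0.3445 -0.    ]
clamp_grip top [284. 208.] 0.73 [ 0.4987 -0.0717  0.065 ]
clamp_grip side [242. 223.] 0.84 [ 0.5013 -0.0736  0.065 ]
clamp_grip side [241. 196.] 0.34 [0.4991 0.0108 0.065 ]
clamp_hinge top [274. 178.] 0.93 [ 0.5853 -0.0435  0.065 ]
clamp_hinge side [282. 213.] 0.75 [ 0.5912 -0.0421  0.065 ]
vial_a top [143. 156.] 0.66 [0.6574 0.3492 0.    ]
vial_a top [320. 208.] 0.43 [ 0.505 -0.183  0.   ]
vial_a side [241. 268.] 0.52 [ 0.499 -0.146  0.   ]
vial_a side [296. 136.] 0.45 [0.664  0.3467 0.    ]
vial_b top [143. 156.] 0.66 [0.6513 0.3411 0.037 ]
vial_b top [320. 208.] 0.43 [ 0.5026 -0.1779  0.037 ]
vial_b side [241. 268.] 0.52 [ 0.4991 -0.1735  0.037 ]
vial_b side [296. 136.] 0.45 [0.6559 0.2947 0.037 ]
vial_pack top [372. 213.] 0.63 [ 0.4909 -0.3373  0.    ]
vial_pack side [237. 346.] 0.74 [ 0.4912 -0.3305  0.    ]
nest top [274. 204.] 0.64 [ 0.5148 -0.047   0.    ]
nest side [247. 239.] 0.7 [ 0.5123 -0.0649  0.    ]
key top [145. 197.] 0.81 [0.5346 0.3393 0.006 ]
key side [257. 141.] 0.63 [0.5455 0.3102 0.006 ]
[0.1475 0.6331 0.2446] [0.     0.1142 0.9935 0.    ] 1.2 0.08696384175357758
top [0.41  0.023 1.489]
side [ 0.5016 -0.6994  0.7443]
```

View pics/t0.png

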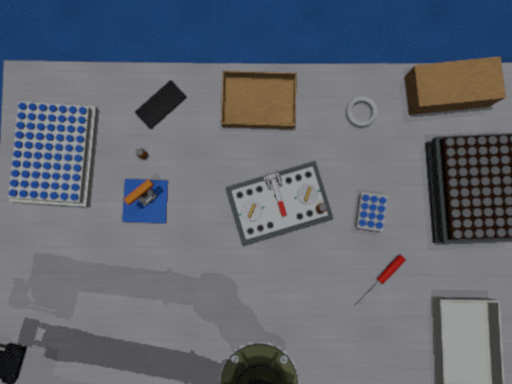

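View pics/s0.png

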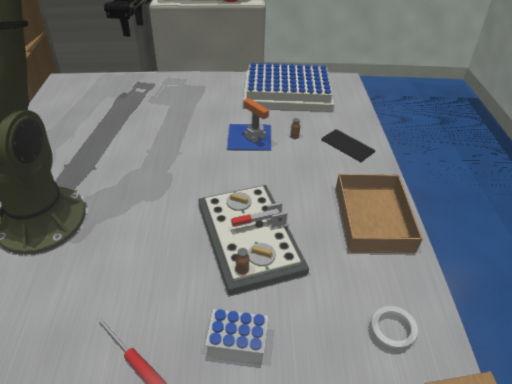

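The top view shows the key at (143,195) on its blue pad and the nest around (279,203), yawed about 18°. The bars are at (251,210) and (308,194), and the red sleeve is at (282,208). The side view confirms this. Next I'll refine the poses with colour and depth.

```bash
python3 - <<'E'
from h import *
np.set_printoptions(precision=4,suppress=True)
def desc(nm,P):
    c=P[:,:2]; m=cv2.minAreaRect((c*1000).astype(np.float32))
    w,v=np.linalg.eigh(np.cov(c.T)); a=v[:,1]
    print(nm,len(P),'mean',P.mean(0),'rect',np.round(m[0],1),np.round(m[1],1),'ang',round(np.degrees(np.arctan2(a[1],a[0]))%180,1))
for n in('top','side'):
    p,d=snap(n); hsv=cv2.cvtColor(p,cv2.COLOR_RGB2HSV);H,S,V=cv2.split(hsv)
    W=np.zeros(d.shape+(3,));r,c=np.nonzero(d>0);W[r,c]=atdepth(n,np.c_[c,r],d[r,c])
    x,y,z=W[...,0],W[...,1],W[...,2]
    inn=lambda cx,cy,rr:(np.hypot(x-cx,y-cy)<rr)
    def at(mask,z0):
        r,c=np.nonzero(mask);return atz(n,np.c_[c,r],z0)
    k=inn(.535,.335,.09)&(z>.095)
    desc(n+' keybar depth',W[k]); desc(n+' keybar atz',at(k,.118 if n=='top' else .110))
    k=inn(.535,.335,.11)&(z<.02)&(H>105)&(H<125)&(S>150); desc(n+' pad',W[k]); 
    for q in((.495,.024),(.549,-.1375)):
        k=inn(*q,.035)&(H>10)&(H<30)&(S>90)&(z>.03); desc(n+' bar',W[k]); desc(n+' bar atz',at(k,.055))
    k=inn(.503,-.066,.06)&((H<6)|(H>174))&(S>150); desc(n+' sleeve',W[k]);desc(n+' sleeve atz',at(k,.073 if n=='top' else .068))
    k=inn(.522,-.057,.2)&(z>.030)&(z<.044)&(V>150)&(S<40)&(y>-.24); desc(n+' plate',W[k])
    k=inn(.522,-.057,.2)&(z>.015)&(y>-.25); desc(n+' nest',W[k])
    k=inn(.503,-.18,.03)&(z>.06); desc(n+' vialb',W[k])
E
```

```text
top keybar depth 295 mean [0.5377 0.334  0.1153] rect [538.8 335.1] [22.7 88.7] ang 130.1
top keybar atz 295 mean [0.5374 0.3334 0.118 ] rect [537.4 333.5] [25.3 89.4] ang 129.8
top pad 1248 mean [0.513  0.3346 0.0053] rect [522.8 339.6] [126.4 126.2] ang 117.0
top bar 34 mean [0.4924 0.0222 0.0572] rect [492.6  22.1] [ 6.8 40.1] ang 157.1
top bar atz 34 mean [0.4925 0.0222 0.055 ] rect [492.7  22.1] [ 6.7 40.2] ang 157.1
top bar 37 mean [ 0.5431 -0.14    0.0564] rect [ 542.8 -140. ] [ 7.4 41.1] ang 160.8
top bar atz 37 mean [ 0.5432 -0.1401  0.055 ] rect [ 542.6 -140.2] [ 7.3 40.5] ang 161.0
top sleeve 55 mean [ 0.4986 -0.0646  0.0726] rect [498.3 -64.7] [38.7 11.6] ang 18.6
top sleeve atz 55 mean [ 0.4986 -0.0646  0.073 ] rect [498.3 -64.8] [38.7 10.8] ang 18.5
top plate 2187 mean [ 0.5118 -0.0516  0.0372] rect [522.3 -57.9] [152.9 244. ] ang 108.7
top nest 5747 mean [ 0.5152 -0.0577  0.0378] rect [517.2 -58.9] [180.  280.3] ang 107.0
top vialb 84 mean [ 0.5002 -0.1746  0.0871] rect [ 500.8 -175.8] [26.1 26.3] ang 49.1
side keybar depth 279 mean [0.5379 0.329  0.11  ] rect [536.5 3
[... 288 characters left out ...]
 bar atz 72 mean [0.4924 0.0169 0.055 ] rect [492.5  17.2] [14.6 40.9] ang 153.8
side bar 98 mean [ 0.5419 -0.1427  0.0529] rect [ 542.2 -141.1] [10.4 40.8] ang 161.1
side bar atz 98 mean [ 0.5418 -0.1443  0.055 ] rect [ 541.6 -144.4] [13.4 40.7] ang 159.8
side sleeve 81 mean [ 0.498  -0.0665  0.0712] rect [498.3 -65.9] [40.4 14. ] ang 18.0
side sleeve atz 81 mean [ 0.498  -0.0634  0.068 ] rect [498.1 -63.2] [39.8 13.2] ang 16.7
side plate 3201 mean [ 0.5155 -0.0707  0.036 ] rect [516.8 -58.3] [148.8 250.2] ang 112.9
side nest 7385 mean [ 0.5195 -0.0875  0.0378] rect [516.8 -58.6] [178.7 281.7] ang 108.3
side vialb 224 mean [ 0.5    -0.183   0.0814] rect [ 500.8 -179.9] [26.7 24.1] ang 179.2
```

```bash
cat > go.py <<'E'
# python3 go.py x y z toolY_deg : slide/angular (tool-down target) from the measured pose
import sys
from h import *
from scipy.spatial.transform import Rotation as R
x,y,z,a=map(float,sys.argv[1:5]); s=status.sense()
q=np.array(s['eef_rot']);r=R.from_quat(q[[1,2,3,0]])
ta=np.radians(a);Y=np.array([np.cos(ta),np.sin(ta),0]);Z=np.array([0,0,-1.]);t=R.from_matrix(np.c_[np.cross(Y,Z),Y,Z])
m=r.as_matrix()
print('slide',np.round(r.inv().apply(np.array([x,y,z])-s['eef_pos'])/.4,4),'angular',np.round((r.inv()*t).as_rotvec()/np.radians(45),4),
 '| pos',np.round(s['eef_pos'],4),'yaw',round(np.degrees(np.arctan2(m[1,1],m[0,1])),1),'F',np.round(s['wrist_force'],1),'M',np.round(s['torque'],2),'w',round(s['gripper_width']*1000,1),'t',s['time_s'])
E
python3 go.py .537 .334 .19 40.5; python3 go.py .537 .334 .108 40.5
```

```text
slide [-1.118  -0.5074  0.1365] angular [2.000e-04 0.000e+00 8.087e-01] | pos [0.1475 0.6331 0.2446] yaw 76.9 F [-0.1  0.9  0.3] M [-0.04  0.04 -0.05] w 86.7 t 1.3
slide [-1.118  -0.5075  0.3415] angular [2.000e-04 0.000e+00 8.087e-01] | pos [0.1475 0.6331 0.2446] yaw 76.9 F [-0.1  0.9  0.3] M [-0.04  0.04 -0.05] w 86.7 t 1.3
```

```bash
python3 -m inch '[{"jaw":87,"slide":[-0.15,-0.07,0],"angular":[0,0,0.2]},{"jaw":87,"slide":[-0.3,-0.14,0],"angular":[0,0,0.4]},{"jaw":87,"slide":[-0.45,-0.2,0.05],"angular":[0,0,0.6]},{"jaw":87,"slide":[-0.6,-0.27,0.08],"angular":[0,0,0.8087]},{"jaw":87,"slide":[-0.75,-0.34,0.1],"angular":[0,0,0.8087]},{"jaw":87,"slide":[-0.9,-0.42,0.12],"angular":[0,0,0.8087]},{"jaw":87,"slide":[-0.98,-0.48,0.1365],"angular":[0,0,0.8087]},{"jaw":87,"slide":[-0.98,-0.5,0.1365],"angular":[0,0,0.8087]}]'; python3 go.py .537 .334 .19 40.5
```

```text
time_s: 2.3
eef_pos: [0.4879, 0.3436, 0.1894]
eef_rot: [0.001, 0.423, 0.906, -0.001]
wrist_force: [0.2, 0.1, -0.0]
gripper_width: 0.0868
grasp_force: 0.0
slide [-0.0972  0.0787 -0.0013] angular [-0.0012  0.004  -0.0117] | pos [0.4879 0.3436 0.1894] yaw 40.0 F [ 0.2  0.1 -0. ] M [-0.07 -0.01 -0.07] w 86.8 t 2.3
```

```bash
python3 -m inch '[{"jaw":60,"slide":[-0.097,0.079,0],"angular":[0,0,0]},{"jaw":60,"slide":[-0.097,0.079,0.07],"angular":[0,0,0]},{"jaw":60,"slide":[-0.097,0.079,0.14],"angular":[0,0,0]},{"jaw":60,"slide":[-0.097,0.079,0.202],"angular":[0,0,0]},{"jaw":60,"slide":[-0.097,0.079,0.202],"angular":[0,0,0]},{"jaw":0,"slide":[-0.097,0.079,0.202],"angular":[0,0,0]},{"jaw":0,"slide":[-0.097,0.079,0.202],"angular":[0,0,0]},{"jaw":0,"slide":[-0.097,0.079,0.202],"angular":[0,0,0]},{"jaw":0,"slide":[-0.097,0.079,0.202],"angular":[0,0,0]}]'; python3 go.py .537 .334 .108 40.5; python3 - <<'E'
from h import *
n='top'
p,d=snap(n,'g1.png');print(nets.spot_point('side','key')[:1])
E
```

```text
time_s: 3.42
eef_pos: [0.5334, 0.3407, 0.1098]
eef_rot: [0.0, 0.419, 0.908, 0.001]
wrist_force: [1.2, 0.4, 0.6]
gripper_width: 0.028
grasp_force: 0.3
slide [-0.0185 -0.004   0.0045] angular [ 0.0016 -0.0001  0.    ] | pos [0.5334 0.3407 0.1098] yaw 40.5 F [1.2 0.4 0.6] M [ 0.09 -0.07 -0.03] w 28.0 t 3.425
[{'xy': [252.4, 138.0], 'p': 0.79}]
```

```bash
python3 -m inch '[{"jaw":45,"slide":[0,0,0],"angular":[0,0,0]},{"jaw":45,"slide":[-0.0185,-0.004,0.0045],"angular":[0,0,0]},{"jaw":0,"slide":[-0.0185,-0.004,0.0045],"angular":[0,0,0]},{"jaw":0,"slide":[-0.0185,-0.004,0.0045],"angular":[0,0,0]},{"jaw":0,"slide":[-0.0185,-0.004,0.0045],"angular":[0,0,0]},{"jaw":0,"slide":[-0.0185,-0.004,0.0045],"angular":[0,0,0]},{"jaw":0,"slide":[-0.0185,-0.004,0.0045],"angular":[0,0,0]},{"jaw":0,"slide":[-0.0185,-0.004,0.0045],"angular":[0,0,0]}]'; python3 go.py .537 .334 .20 40.5
```

```text
time_s: 4.53
eef_pos: [0.5367, 0.3339, 0.1074]
eef_rot: [0.0, 0.419, 0.908, 0.0]
wrist_force: [0.8, 0.7, -0.3]
gripper_width: 0.0219
grasp_force: 29.7
slide [-2.000e-04  9.000e-04 -2.316e-01] angular [ 0.0002 -0.0001  0.0002] | pos [0.5367 0.3339 0.1074] yaw 40.5 F [ 0.8  0.7 -0.3] M [ 0.06 -0.1  -0.  ] w 21.9 t 4.525
```

```bash
python3 -m inch '[{"jaw":0,"slide":[0,0,-0.12],"angular":[0,0,0]},{"jaw":0,"slide":[0,0,-0.2316],"angular":[0,0,0]},{"jaw":0,"slide":[0,0,-0.2316],"angular":[0,0,0]}]'; python3 go.py .492 .0215 .20 67
```

```text
time_s: 4.9
eef_pos: [0.5387, 0.3348, 0.2042]
eef_rot: [0.002, 0.419, 0.908, 0.003]
wrist_force: [0.8, -0.4, -2.2]
gripper_width: 0.0219
grasp_force: 29.7
slide [-0.5199 -0.5974  0.0065] angular [ 0.0091  0.0028 -0.5891] | pos [0.5387 0.3348 0.2042] yaw 40.5 F [ 0.8 -0.4 -2.2] M [-0.1  -0.   -0.02] w 21.9 t 4.9
```

```bash
python3 -m inch '[{"jaw":0,"slide":[-0.09,-0.1,0],"angular":[0,0,-0.12]},{"jaw":0,"slide":[-0.18,-0.2,0],"angular":[0,0,-0.24]},{"jaw":0,"slide":[-0.27,-0.3,0],"angular":[0,0,-0.36]},{"jaw":0,"slide":[-0.36,-0.4,0],"angular":[0,0,-0.48]},{"jaw":0,"slide":[-0.44,-0.5,0],"angular":[0,0,-0.589]},{"jaw":0,"slide":[-0.52,-0.595,0],"angular":[0,0,-0.589]},{"jaw":0,"slide":[-0.52,-0.595,0],"angular":[0,0,-0.589]},{"jaw":0,"slide":[-0.52,-0.595,0],"angular":[0,0,-0.589]},{"jaw":0,"slide":[-0.52,-0.595,0],"angular":[0,0,-0.589]}]'; python3 go.py .492 .0215 .16 67; python3 - <<'E'
from h import *
p,d=snap('side');x,y=[int(v) for v in proj('side',[.492,.0215,.08])[0]]
cv2.imwrite('pics/s1.png',cv2.resize(p[y-70:y+60,x-80:x+80,::-1],None,fx=4,fy=4,interpolation=cv2.INTER_CUBIC))
print(x,y)
# key foot centre check: orange handle points
for n in('top','side'):
    if n=='top': p,d=snap(n)
    H,S,V=cv2.split(cv2.cvtColor(p,cv2.COLOR_RGB2HSV))
    W=np.zeros(d.shape+(3,));r,c=np.nonzero(d>0);W[r,c]=atdepth(n,np.c_[c,r],d[r,c])
    k=(np.hypot(W[...,0]-.492,W[...,1]-.0215)<.07)&(H>3)&(H<16)&(S>170)&(W[...,2]>.1)
    P=W[k]; m=cv2.minAreaRect((P[:,:2]*1000).astype(np.float32));print(n,len(P),P.mean(0),m)
E
```

```text
time_s: 6.02
eef_pos: [0.4906, 0.0225, 0.1994]
eef_rot: [-0.001, 0.198, 0.98, -0.0]
wrist_force: [0.6, 0.3, -2.5]
gripper_width: 0.0217
grasp_force: 29.8
slide [-0.0044 -0.0008  0.0984] angular [-0.0006 -0.0012  0.0032] | pos [0.4906 0.0225 0.1994] yaw 67.1 F [ 0.6  0.3 -2.5] M [-0.03 -0.01 -0.03] w 21.7 t 6.025
238 188
top 0 [nan nan nan] ((0.0, 0.0), (0.0, 0.0), 0.0)
side 0 [nan nan nan] ((0.0, 0.0), (0.0, 0.0), 0.0)<stdin>:11: RuntimeWarning: Mean of empty slice.
  ret = um.true_divide(
```

View pics/s1.png

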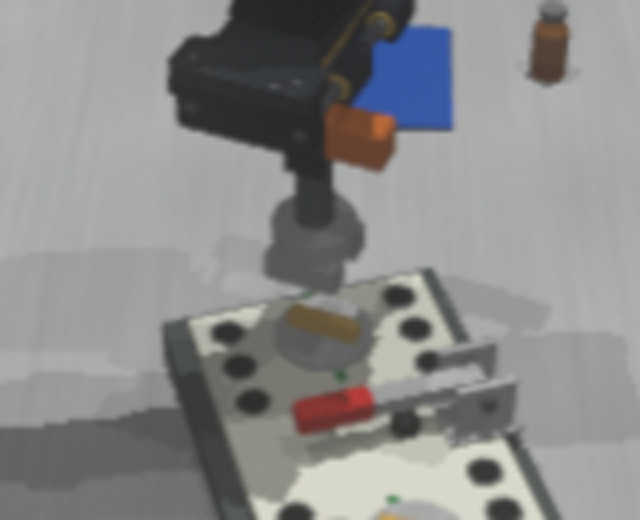

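The side crop shows the key upright, held over the left screw at about (315,250), with its slot nearly parallel to the brass bar at (322,322). I'll descend carefully.

```bash
python3 -m inch '[{"jaw":0,"slide":[-0.0044,-0.0008,0.05],"angular":[0,0,0]},{"jaw":0,"slide":[-0.0044,-0.0008,0.095],"angular":[0,0,0]},{"jaw":0,"slide":[-0.0044,-0.0008,0.1],"angular":[0,0,0]},{"jaw":0,"slide":[-0.0044,-0.0008,0.11],"angular":[0,0,0]},{"jaw":0,"slide":[-0.0044,-0.0008,0.115],"angular":[0,0,0]},{"jaw":0,"slide":[-0.0044,-0.0008,0.115],"angular":[0,0,0]}]'; python3 go.py .492 .0215 .1444 67
```

```text
time_s: 6.88
eef_pos: [0.4927, 0.0203, 0.1544]
eef_rot: [0.0, 0.199, 0.98, 0.0]
wrist_force: [0.4, 0.9, -1.9]
gripper_width: 0.0216
grasp_force: 29.9
slide [0.0029 0.002  0.0251] angular [0.0012 0.001  0.0002] | pos [0.4927 0.0203 0.1544] yaw 67.0 F [ 0.4  0.9 -1.9] M [ 0.16 -0.11  0.  ] w 21.6 t 6.875
```

```bash
python3 -m inch '[{"jaw":0,"slide":[0.001,0.002,0.012],"angular":[0,0,0]},{"jaw":0,"slide":[0.001,0.002,0.023],"angular":[0,0,0]},{"jaw":0,"slide":[0.001,0.002,0.023],"angular":[0,0,0.1]},{"jaw":0,"slide":[0.001,0.002,0.023],"angular":[0,0,0.25]},{"jaw":0,"slide":[0.001,0.002,0.023],"angular":[0,0,0.4]},{"jaw":0,"slide":[0.001,0.002,0.023],"angular":[0,0,0.55]},{"jaw":0,"slide":[0.001,0.002,0.023],"angular":[0,0,0.7]},{"jaw":0,"slide":[0.001,0.002,0.023],"angular":[0,0,0.85]},{"jaw":0,"slide":[0.001,0.002,0.023],"angular":[0,0,0.95]},{"jaw":0,"slide":[0.001,0.002,0.023],"angular":[0,0,0.95]}]'; python3 go.py .492 .0215 .1444 12
```

```text
time_s: 8.12
eef_pos: [0.4927, 0.0217, 0.1448]
eef_rot: [0.0, 0.542, 0.84, 0.001]
wrist_force: [2.3, 1.2, -2.5]
gripper_width: 0.0221
grasp_force: 29.9
slide [ 0.0003 -0.0017  0.001 ] angular [ 0.0017 -0.0005  0.2744] | pos [0.4927 0.0217 0.1448] yaw 24.3 F [ 2.3  1.2 -2.5] M [ 0.42 -0.4   0.05] w 22.1 t 8.125
```

```bash
python3 -m inch '[{"jaw":0,"slide":[0,0,0],"angular":[0,0,0.08]},{"jaw":0,"slide":[0,0,0],"angular":[0,0,0.16]},{"jaw":0,"slide":[0,0,0],"angular":[0,0,0.16]}]'; python3 go.py .492 .0215 .1444 12; python3 -m inch '[{"jaw":0,"slide":[0,0,0],"angular":[0,0,0.07]},{"jaw":0,"slide":[0,0,0],"angular":[0,0,0.12]},{"jaw":0,"slide":[0,0,0],"angular":[0,0,0.12]}]'; python3 go.py .492 .0215 .1444 12
```

```text
time_s: 8.5
eef_pos: [0.4926, 0.021, 0.1449]
eef_rot: [0.0, 0.594, 0.805, 0.0]
wrist_force: [1.5, 2.4, -1.9]
gripper_width: 0.0218
grasp_force: 29.9
slide [ 0.0017 -0.0011  0.0012] angular [0.0012 0.0002 0.1149] | pos [0.4926 0.021  0.1449] yaw 17.2 F [ 1.5  2.4 -1.9] M [ 0.32 -0.38  0.06] w 21.8 t 8.5
time_s: 8.88
eef_pos: [0.4925, 0.0207, 0.1449]
eef_rot: [0.0, 0.631, 0.776, 0.0]
wrist_force: [1.7, 1.2, -2.5]
gripper_width: 0.0217
grasp_force: 29.9
slide [ 0.0021 -0.0008  0.0012] angular [ 0.0007  0.0003 -0.0051] | pos [0.4925 0.0207 0.1449] yaw 11.8 F [ 1.7  1.2 -2.5] M [ 0.29 -0.37  0.06] w 21.7 t 8.875
```

```bash
python3 -m inch '[{"jaw":0,"slide":[0,0,0],"angular":[0,0,0.06]},{"jaw":0,"slide":[0,0,0],"angular":[0,0,0.06]}]'; python3 go.py .492 .0215 .1444 12; python3 -m inch '[{"jaw":0,"slide":[0,0,0],"angular":[0,0,0.06]},{"jaw":0,"slide":[0,0,0],"angular":[0,0,0.06]}]'; python3 go.py .492 .0215 .1444 12
```

```text
time_s: 9.12
eef_pos: [0.4924, 0.0208, 0.1449]
eef_rot: [0.0, 0.649, 0.761, 0.0]
wrist_force: [2.0, 1.3, -1.3]
gripper_width: 0.022
grasp_force: 29.9
slide [ 0.0019 -0.0007  0.0012] angular [ 0.0004  0.0003 -0.0649] | pos [0.4924 0.0208 0.1449] yaw 9.1 F [ 2.   1.3 -1.3] M [ 0.33 -0.34  0.2 ] w 22.0 t 9.125
time_s: 9.38
eef_pos: [0.4923, 0.0209, 0.1449]
eef_rot: [0.0, 0.666, 0.746, -0.0]
wrist_force: [0.9, 1.5, -1.4]
gripper_width: 0.0219
grasp_force: 30.4
slide [ 0.0015 -0.0007  0.0012] angular [ 0.0002  0.0006 -0.1232] | pos [0.4923 0.0209 0.1449] yaw 6.5 F [ 0.9  1.5 -1.4] M [ 0.23 -0.27  0.66] w 21.9 t 9.375
```

Torque jumped to 0.66 N m, so the left screw is at its stop. I'll back off within the slack and lift.

```bash
python3 -m inch '[{"jaw":0,"slide":[0,0,0],"angular":[0,0,-0.15]},{"jaw":0,"slide":[0,0,0],"angular":[0,0,-0.22]},{"jaw":0,"slide":[0,0,-0.02],"angular":[0,0,-0.22]},{"jaw":0,"slide":[0,0,-0.06],"angular":[0,0,-0.22]},{"jaw":0,"slide":[0,0,-0.14],"angular":[0,0,-0.22]},{"jaw":0,"slide":[0,0,-0.14],"angular":[0,0,-0.22]},{"jaw":0,"slide":[0,0,-0.14],"angular":[0,0,-0.22]}]'; python3 go.py .5423 -.1405 .20 71; python3 - <<'E'
from h import *
for n in('side','top'):
    p,d=snap(n,'a_%s.png'%n)
    H,S,V=cv2.split(cv2.cvtColor(p,cv2.COLOR_RGB2HSV))
    W=np.zeros(d.shape+(3,));r,c=np.nonzero(d>0);W[r,c]=atdepth(n,np.c_[c,r],d[r,c])
    for q in((.492,.0215),(.5423,-.1405)):
        k=(np.hypot(W[...,0]-q[0],W[...,1]-q[1])<.035)&(H>10)&(H<30)&(S>90)&(W[...,2]>.03)&(W[...,2]<.07)
        P=W[k]
        if len(P)>8:
            w,v=np.linalg.eigh(np.cov(P[:,:2].T));print(n,len(P),P.mean(0).round(4),np.degrees(np.arctan2(v[1,1],v[0,1]))%180)
E
```

```text
time_s: 10.25
eef_pos: [0.4919, 0.0208, 0.2006]
eef_rot: [-0.0, 0.601, 0.799, -0.0]
wrist_force: [-0.1, -0.1, -1.6]
gripper_width: 0.0216
grasp_force: 29.8
slide [-0.4224  0.0088  0.0015] angular [-2.0000e-04 -4.0000e-04 -1.2191e+00] | pos [0.4919 0.0208 0.2006] yaw 16.1 F [-0.1 -0.1 -1.6] M [-0.11  0.01  0.01] w 21.6 t 10.25
side 45 [0.4928 0.0148 0.0534] 107.40358189291351
side 99 [ 0.5417 -0.1424  0.0527] 161.68410877838136
top 37 [ 0.543  -0.1399  0.0571] 160.76733309964368
```

```bash
python3 -m inch '[{"jaw":0,"slide":[-0.07,0.002,0],"angular":[0,0,-0.15]},{"jaw":0,"slide":[-0.14,0.003,0],"angular":[0,0,-0.3]},{"jaw":0,"slide":[-0.21,0.004,0],"angular":[0,0,-0.45]},{"jaw":0,"slide":[-0.28,0.006,0],"angular":[0,0,-0.6]},{"jaw":0,"slide":[-0.35,0.007,0],"angular":[0,0,-0.75]},{"jaw":0,"slide":[-0.4224,0.0088,0.0015],"angular":[0,0,-0.9]},{"jaw":0,"slide":[-0.4224,0.0088,0.0015],"angular":[0,0,-0.99]},{"jaw":0,"slide":[-0.4224,0.0088,0.0015],"angular":[0,0,-0.99]},{"jaw":0,"slide":[-0.4224,0.0088,0.0015],"angular":[0,0,-0.99]}]'; python3 go.py .5423 -.1405 .156 71
```

```text
time_s: 11.48
eef_pos: [0.5424, -0.1398, 0.1996]
eef_rot: [-0.001, 0.253, 0.967, 0.0]
wrist_force: [0.1, 0.1, -2.1]
gripper_width: 0.0216
grasp_force: 29.9
slide [-0.0009 -0.0016  0.109 ] angular [-2.000e-04 -1.400e-03 -2.293e-01] | pos [ 0.5424 -0.1398  0.1996] yaw 60.7 F [ 0.1  0.1 -2.1] M [ 0.02 -0.05  0.03] w 21.6 t 11.475
```

```bash
python3 -m inch '[{"jaw":0,"slide":[-0.001,-0.0016,0],"angular":[0,0,-0.2293]},{"jaw":0,"slide":[-0.001,-0.0016,0.04],"angular":[0,0,-0.2293]},{"jaw":0,"slide":[-0.001,-0.0016,0.085],"angular":[0,0,-0.2293]},{"jaw":0,"slide":[-0.001,-0.0016,0.098],"angular":[0,0,-0.2293]},{"jaw":0,"slide":[-0.001,-0.0016,0.11],"angular":[0,0,-0.2293]},{"jaw":0,"slide":[-0.001,-0.0016,0.114],"angular":[0,0,-0.2293]},{"jaw":0,"slide":[-0.001,-0.0016,0.114],"angular":[0,0,-0.2293]}]'; python3 go.py .5423 -.1405 .1449 71
```

```text
time_s: 12.35
eef_pos: [0.5429, -0.1412, 0.1548]
eef_rot: [0.0, 0.165, 0.986, 0.0]
wrist_force: [0.3, 0.5, -1.3]
gripper_width: 0.0214
grasp_force: 29.9
slide [0.0019 0.0012 0.0248] angular [0.0003 0.0006 0.0002] | pos [ 0.5429 -0.1412  0.1548] yaw 71.0 F [ 0.3  0.5 -1.3] M [-0.01 -0.03  0.02] w 21.4 t 12.35
```

Seated around the bar. Now fully down and turn.

```bash
python3 -m inch '[{"jaw":0,"slide":[0.001,0.001,0.013],"angular":[0,0,0]},{"jaw":0,"slide":[0.001,0.001,0.0245],"angular":[0,0,0]},{"jaw":0,"slide":[0.001,0.001,0.0245],"angular":[0,0,0.1]},{"jaw":0,"slide":[0.001,0.001,0.0245],"angular":[0,0,0.25]},{"jaw":0,"slide":[0.001,0.001,0.0245],"angular":[0,0,0.4]},{"jaw":0,"slide":[0.001,0.001,0.0245],"angular":[0,0,0.55]},{"jaw":0,"slide":[0.001,0.001,0.0245],"angular":[0,0,0.7]},{"jaw":0,"slide":[0.001,0.001,0.0245],"angular":[0,0,0.85]},{"jaw":0,"slide":[0.001,0.001,0.0245],"angular":[0,0,1.0]},{"jaw":0,"slide":[0.001,0.001,0.0245],"angular":[0,0,1.0]}]'; python3 go.py .5423 -.1405 .1449 12
```

```text
time_s: 13.6
eef_pos: [0.5426, -0.1399, 0.1445]
eef_rot: [-0.0, 0.529, 0.849, 0.0]
wrist_force: [1.2, 1.8, -2.6]
gripper_width: 0.0218
grasp_force: 29.9
slide [-0.0011 -0.0012 -0.0009] angular [ 3.000e-04 -7.000e-04  3.142e-01] | pos [ 0.5426 -0.1399  0.1445] yaw 26.1 F [ 1.2  1.8 -2.6] M [ 0.15 -0.17  0.03] w 21.8 t 13.6
```

```bash
python3 -m inch '[{"jaw":0,"slide":[0,0,0],"angular":[0,0,0.1]},{"jaw":0,"slide":[0,0,0],"angular":[0,0,0.2]},{"jaw":0,"slide":[0,0,0],"angular":[0,0,0.3]},{"jaw":0,"slide":[0,0,0],"angular":[0,0,0.35]},{"jaw":0,"slide":[0,0,0],"angular":[0,0,0.35]}]'; python3 go.py .5423 -.1405 .1449 12;  python3 -m inch '[{"jaw":0,"slide":[0,0,0],"angular":[0,0,0.06]},{"jaw":0,"slide":[0,0,0],"angular":[0,0,0.06]}]'; python3 go.py .492 .0215 .1444 12
```

```text
time_s: 14.22
eef_pos: [0.5424, -0.1404, 0.1446]
eef_rot: [-0.0, 0.64, 0.768, 0.0]
wrist_force: [-0.3, 1.4, -2.2]
gripper_width: 0.022
grasp_force: 29.9
slide [-0.0002 -0.0002 -0.0007] angular [-0.0002 -0.0004 -0.0353] | pos [ 0.5424 -0.1404  0.1446] yaw 10.4 F [-0.3  1.4 -2.2] M [0.2  0.07 0.1 ] w 22.0 t 14.225
time_s: 14.48
eef_pos: [0.5423, -0.1404, 0.1446]
eef_rot: [-0.0, 0.658, 0.753, -0.0]
wrist_force: [0.2, 1.3, -2.2]
gripper_width: 0.0217
grasp_force: 30.0
slide [ 0.4179 -0.07    0.0007] angular [-0.0005 -0.0002 -0.0943] | pos [ 0.5423 -0.1404  0.1446] yaw 7.8 F [ 0.2  1.3 -2.2] M [0.35 0.18 0.44] w 21.7 t 14.475
```

Stop reached (0.44 N m). Push 2° more, back off, lift, and check.

```bash
python3 -m inch '[{"jaw":0,"slide":[0,0,0],"angular":[0,0,0.04]},{"jaw":0,"slide":[0,0,0],"angular":[0,0,0.04]},{"jaw":0,"slide":[0,0,0],"angular":[0,0,-0.15]},{"jaw":0,"slide":[0,0,0],"angular":[0,0,-0.2]},{"jaw":0,"slide":[0,0,-0.02],"angular":[0,0,-0.2]},{"jaw":0,"slide":[0,0,-0.06],"angular":[0,0,-0.2]},{"jaw":0,"slide":[0,0,-0.15],"angular":[0,0,-0.2]},{"jaw":0,"slide":[0,0,-0.15],"angular":[0,0,-0.2]},{"jaw":0,"slide":[0,0,-0.15],"angular":[0,0,-0.2]}]'; python3 go.py .523 .338 .2046 40; python3 - <<'E'
from h import *
p,d=snap('side','b.png');n='side'
H,S,V=cv2.split(cv2.cvtColor(p,cv2.COLOR_RGB2HSV))
W=np.zeros(d.shape+(3,));r,c=np.nonzero(d>0);W[r,c]=atdepth(n,np.c_[c,r],d[r,c])
for q in((.492,.0215),(.5423,-.1405)):
        k=(np.hypot(W[...,0]-q[0],W[...,1]-q[1])<.035)&(H>10)&(H<30)&(S>90)&(W[...,2]>.03)&(W[...,2]<.07)
        P=W[k]
        if len(P)>8:
            w,v=np.linalg.eigh(np.cov(P[:,:2].T));print(n,len(P),P.mean(0).round(4),np.degrees(np.arctan2(v[1,1],v[0,1]))%180)
E
```

```text
time_s: 15.6
eef_pos: [0.5423, -0.1406, 0.2048]
eef_rot: [0.0, 0.598, 0.802, 0.0]
wrist_force: [0.2, 0.5, -2.2]
gripper_width: 0.0215
grasp_force: 29.8
slide [1.1606e+00 2.9470e-01 1.0000e-03] angular [ 6.00e-04 -2.00e-04 -5.21e-01] | pos [ 0.5423 -0.1406  0.2048] yaw 16.6 F [ 0.2  0.5 -2.2] M [-0.08  0.11  0.01] w 21.5 t 15.6
side 45 [0.4937 0.0131 0.0529] 106.52197736859061
side 68 [ 0.5418 -0.1468  0.0531] 111.71810475680591
```

```bash
python3 -m inch '[{"jaw":0,"slide":[0.12,0.03,0],"angular":[0,0,-0.06]},{"jaw":0,"slide":[0.24,0.06,0],"angular":[0,0,-0.12]},{"jaw":0,"slide":[0.36,0.09,0],"angular":[0,0,-0.18]},{"jaw":0,"slide":[0.48,0.12,0],"angular":[0,0,-0.24]},{"jaw":0,"slide":[0.6,0.15,0],"angular":[0,0,-0.3]},{"jaw":0,"slide":[0.72,0.18,0],"angular":[0,0,-0.36]},{"jaw":0,"slide":[0.84,0.22,0],"angular":[0,0,-0.42]},{"jaw":0,"slide":[0.96,0.26,0],"angular":[0,0,-0.52]},{"jaw":0,"slide":[0.96,0.295,0],"angular":[0,0,-0.52]},{"jaw":0,"slide":[0.96,0.295,0],"angular":[0,0,-0.52]}]'; python3 go.py .523 .338 .1074 40; python3 - <<'E'
from h import *
p,d=snap('side');n='side'
cv2.imwrite('pics/c.png',cv2.resize(p[170:300,185:325,::-1],None,fx=4,fy=4,interpolation=cv2.INTER_CUBIC))
H,S,V=cv2.split(cv2.cvtColor(p,cv2.COLOR_RGB2HSV))
W=np.zeros(d.shape+(3,));r,c=np.nonzero(d>0);W[r,c]=atdepth(n,np.c_[c,r],d[r,c])
for q in((.492,.0215),(.5423,-.1405)):
        k=(np.hypot(W[...,0]-q[0],W[...,1]-q[1])<.035)&(H>10)&(H<30)&(S>90)&(W[...,2]>.03)&(W[...,2]<.07)
        P=W[k]
        if len(P)>8:
            w,v=np.linalg.eigh(np.cov(P[:,:2].T));print(n,len(P),P.mean(0).round(4),np.degrees(np.arctan2(v[1,1],v[0,1]))%180)
E
```

```text
time_s: 16.9
eef_pos: [0.5462, 0.2603, 0.2034]
eef_rot: [-0.0, 0.423, 0.906, -0.001]
wrist_force: [0.2, -0.7, -2.0]
gripper_width: 0.022
grasp_force: 29.9
slide [0.1865 0.081  0.2395] angular [-0.0034  0.0015 -0.0015] | pos [0.5462 0.2603 0.2034] yaw 39.9 F [ 0.2 -0.7 -2. ] M [-0.14  0.01 -0.06] w 22.0 t 16.9
side 54 [0.4918 0.0185 0.0534] 106.06769237529105
side 74 [ 0.5416 -0.1434  0.0538] 105.87903327405961
```

View pics/c.png

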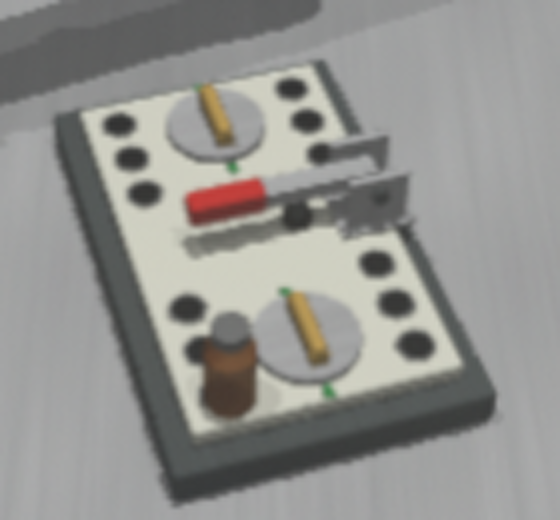

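The crop shows both bars, at (215,115) and (308,328), in line with their green marks. The clamp is still closed. Now the key goes back on its pad.

```bash
python3 -m inch '[{"jaw":0,"slide":[0.1,0.04,0],"angular":[0,0,0]},{"jaw":0,"slide":[0.1865,0.081,0],"angular":[0,0,0]},{"jaw":0,"slide":[0.1865,0.081,0.1],"angular":[0,0,0]},{"jaw":0,"slide":[0.1865,0.081,0.2],"angular":[0,0,0]},{"jaw":0,"slide":[0.1865,0.081,0.225],"angular":[0,0,0]},{"jaw":0,"slide":[0.1865,0.081,0.225],"angular":[0,0,0]},{"jaw":0,"slide":[0.1865,0.081,0.225],"angular":[0,0,0]}]'; python3 go.py .523 .338 .1070 40
```

```text
time_s: 17.82
eef_pos: [0.5242, 0.3392, 0.1169]
eef_rot: [0.001, 0.423, 0.906, 0.001]
wrist_force: [0.7, 0.2, -1.2]
gripper_width: 0.0218
grasp_force: 29.9
slide [-0.0004 -0.0044  0.0248] angular [ 0.0043  0.0002 -0.0018] | pos [0.5242 0.3392 0.1169] yaw 39.9 F [ 0.7  0.2 -1.2] M [-0.09  0.01 -0.09] w 21.8 t 17.825
```

```bash
python3 -m inch '[{"jaw":0,"slide":[0,0,0.012],"angular":[0,0,0]},{"jaw":0,"slide":[0,0,0.022],"angular":[0,0,0]},{"jaw":0,"slide":[0,0,0.025],"angular":[0,0,0]},{"jaw":0,"slide":[0,0,0.025],"angular":[0,0,0]}]'; python3 go.py .523 .338 .1074 40
```

```text
time_s: 18.32
eef_pos: [0.524, 0.3395, 0.107]
eef_rot: [0.001, 0.423, 0.906, 0.001]
wrist_force: [-1.5, -1.0, 6.7]
gripper_width: 0.0217
grasp_force: 30.0
slide [-0.0012 -0.0042 -0.001 ] angular [ 0.0035  0.0002 -0.0006] | pos [0.524  0.3395 0.107 ] yaw 40.0 F [-1.5 -1.   6.7] M [-0.42  0.43  0.09] w 21.7 t 18.325
```

```bash
python3 -m inch '[{"jaw":70,"slide":[0,0,0],"angular":[0,0,0]},{"jaw":70,"slide":[0,0,0],"angular":[0,0,0]},{"jaw":70,"slide":[0,0,0],"angular":[0,0,0]},{"jaw":70,"slide":[0,0,-0.05],"angular":[0,0,0]},{"jaw":70,"slide":[0,0,-0.15],"angular":[0,0,0]},{"jaw":70,"slide":[0,0,-0.23],"angular":[0,0,0]},{"jaw":70,"slide":[0,0,-0.23],"angular":[0,0,0]}]'; python3 go.py .4985 -.065 .20 107.4; python3 - <<'E'
from h import *
p,d=snap('side','e.png');print(nets.spot_point('side','key')[:1]);n='side'
H,S,V=cv2.split(cv2.cvtColor(p,cv2.COLOR_RGB2HSV))
W=np.zeros(d.shape+(3,));r,c=np.nonzero(d>0);W[r,c]=atdepth(n,np.c_[c,r],d[r,c])
k=(np.hypot(W[...,0]-.523,W[...,1]-.339)<.08)&(W[...,2]>.095)&(W[...,2]<.125);P=W[k];print(len(P),P.mean(0),P[:,2].max(),cv2.minAreaRect((P[:,:2]*1000).astype(np.float32)))
E
```

```text
time_s: 19.2
eef_pos: [0.5249, 0.3401, 0.2016]
eef_rot: [0.002, 0.423, 0.906, 0.003]
wrist_force: [-0.2, 0.9, 0.1]
gripper_width: 0.0692
grasp_force: 0.0
slide [-0.7339 -0.7012 -0.0012] angular [ 0.0086  0.006  -1.4986] | pos [0.5249 0.3401 0.2016] yaw 40.0 F [-0.2  0.9  0.1] M [-0.05 -0.02 -0.03] w 69.2 t 19.2
[{'xy': [246.2, 137.0], 'p': 0.69}]
271 [0.52024675 0.33091138 0.1100342 ] 0.11912585000192723 ((520.496337890625, 336.6848449707031), (24.407808303833008, 90.65032958984375), 39.06007385253906)
```

Key stands upright near the pad centre, top at 0.119. Now to the clamp.

```bash
python3 -m inch '[{"jaw":40,"slide":[-0.1,-0.095,0],"angular":[0,0,-0.15]},{"jaw":40,"slide":[-0.2,-0.19,0],"angular":[0,0,-0.3]},{"jaw":40,"slide":[-0.3,-0.285,0],"angular":[0,0,-0.45]},{"jaw":40,"slide":[-0.4,-0.38,0],"angular":[0,0,-0.6]},{"jaw":40,"slide":[-0.5,-0.475,0],"angular":[0,0,-0.75]},{"jaw":40,"slide":[-0.6,-0.57,0],"angular":[0,0,-0.85]},{"jaw":40,"slide":[-0.7,-0.66,0],"angular":[0,0,-0.95]},{"jaw":40,"slide":[-0.73,-0.7,0],"angular":[0,0,-0.99]},{"jaw":40,"slide":[-0.73,-0.7,0],"angular":[0,0,-0.99]}]'; python3 go.py .4985 -.065 .12 107.4
```

```text
time_s: 20.42
eef_pos: [0.4949, -0.0662, 0.196]
eef_rot: [-0.001, 0.05, 0.999, -0.0]
wrist_force: [-0.2, -0.0, 0.5]
gripper_width: 0.0396
grasp_force: 0.0
slide [-0.009   0.0039  0.1899] angular [ 3.000e-04 -2.200e-03 -5.137e-01] | pos [ 0.4949 -0.0662  0.196 ] yaw 84.3 F [-0.2 -0.   0.5] M [ 0.05 -0.07  0.01] w 39.6 t 20.425
```

```bash
python3 -m inch '[{"jaw":40,"slide":[-0.009,0.0039,0.06],"angular":[0,0,-0.17]},{"jaw":40,"slide":[-0.009,0.0039,0.12],"angular":[0,0,-0.34]},{"jaw":40,"slide":[-0.009,0.0039,0.17],"angular":[0,0,-0.5137]},{"jaw":40,"slide":[-0.009,0.0039,0.19],"angular":[0,0,-0.5137]},{"jaw":40,"slide":[-0.009,0.0039,0.19],"angular":[0,0,-0.5137]}]'; python3 go.py .4985 -.065 .069 107.4; python3 - <<'E'
from h import *
p,d=snap('side');cv2.imwrite('pics/f.png',cv2.resize(p[150:280,180:320,::-1],None,fx=4,fy=4,interpolation=cv2.INTER_CUBIC))
E
```

```text
time_s: 21.05
eef_pos: [0.4994, -0.0624, 0.1203]
eef_rot: [-0.001, -0.153, 0.988, 0.0]
wrist_force: [-0.5, 1.0, 0.3]
gripper_width: 0.04
grasp_force: 0.0
slide [ 0.0039 -0.0056  0.1283] angular [ 0.0006 -0.0017  0.004 ] | pos [ 0.4994 -0.0624  0.1203] yaw 107.6 F [-0.5  1.   0.3] M [0.04 0.02 0.01] w 40.0 t 21.05
```

View pics/f.png

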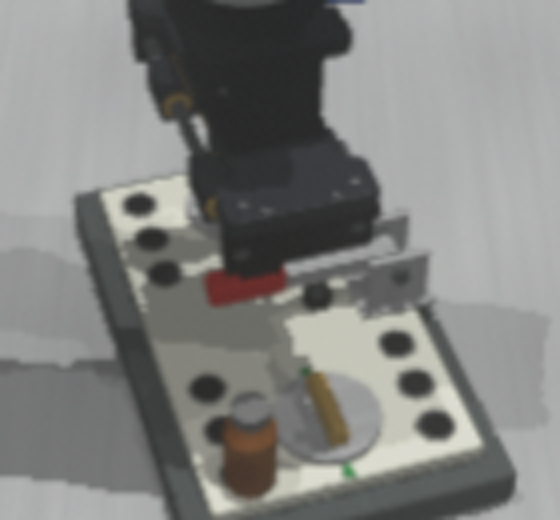

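The crop shows the fingers above the red sleeve (245,285), clear of the screws and vial. Descend and grip.

```bash
python3 -m inch '[{"jaw":40,"slide":[0.004,-0.0056,0.04],"angular":[0,0,0]},{"jaw":40,"slide":[0.004,-0.0056,0.09],"angular":[0,0,0]},{"jaw":40,"slide":[0.004,-0.0056,0.128],"angular":[0,0,0]},{"jaw":40,"slide":[0.004,-0.0056,0.128],"angular":[0,0,0]},{"jaw":0,"slide":[0.004,-0.0056,0.128],"angular":[0,0,0]},{"jaw":0,"slide":[0.004,-0.0056,0.128],"angular":[0,0,0]},{"jaw":0,"slide":[0.004,-0.0056,0.128],"angular":[0,0,0]},{"jaw":0,"slide":[0.004,-0.0056,0.128],"angular":[0,0,0]},{"jaw":0,"slide":[0.004,-0.0056,0.128],"angular":[0,0,0]}]'; python3 go.py .4985 -.065 .069 107.4
```

```text
time_s: 22.22
eef_pos: [0.4983, -0.0627, 0.0701]
eef_rot: [-0.0, -0.154, 0.988, 0.003]
wrist_force: [-3.1, 8.1, 4.8]
gripper_width: 0.0154
grasp_force: 30.0
slide [ 0.0014 -0.0056  0.0028] angular [0.0065 0.0001 0.0067] | pos [ 0.4983 -0.0627  0.0701] yaw 107.7 F [-3.1  8.1  4.8] M [ 1.58  0.71 -0.15] w 15.4 t 22.225
```

```bash
python3 -m inch '[{"jaw":0,"slide":[-0.002,0.003,-0.028],"angular":[0,0,0]},{"jaw":0,"slide":[-0.0072,0.003,-0.055],"angular":[0,0,0]},{"jaw":0,"slide":[-0.016,0.003,-0.081],"angular":[0,0,0]},{"jaw":0,"slide":[-0.0285,0.003,-0.1063],"angular":[0,0,0]},{"jaw":0,"slide":[-0.0285,0.003,-0.1063],"angular":[0,0,0]}]'; python3 go.py .4985 -.065 .069 107.4;python3 - <<'E'
from h import *
p,d=snap('side');cv2.imwrite('pics/g.png',cv2.resize(p[130:260,180:320,::-1],None,fx=4,fy=4,interpolation=cv2.INTER_CUBIC))
E
```

```text
time_s: 22.85
eef_pos: [0.5083, -0.0596, 0.1124]
eef_rot: [-0.001, -0.154, 0.988, 0.001]
wrist_force: [-2.9, 4.6, -1.1]
gripper_width: 0.0158
grasp_force: 30.0
slide [ 0.0273 -0.0057  0.1086] angular [ 0.0041 -0.0021  0.0063] | pos [ 0.5083 -0.0596  0.1124] yaw 107.7 F [-2.9  4.6 -1.1] M [ 1.13  0.66 -0.24] w 15.8 t 22.85
```

View pics/g.png

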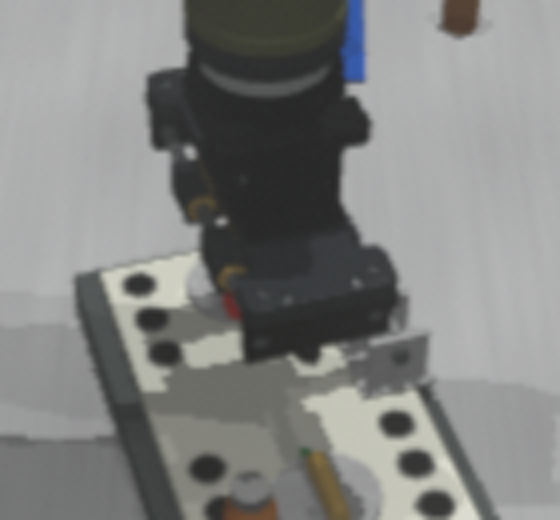

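The crop shows the sleeve lifted with the gripper (red at (232,305)), and forces are low. Continue over the top.

```bash
python3 -m inch '[{"jaw":0,"slide":[-0.015,0,-0.023],"angular":[0,0,0]},{"jaw":0,"slide":[-0.034,0,-0.044],"angular":[0,0,0]},{"jaw":0,"slide":[-0.055,0,-0.062],"angular":[0,0,0]},{"jaw":0,"slide":[-0.078,0,-0.078],"angular":[0,0,0]},{"jaw":0,"slide":[-0.103,0,-0.09],"angular":[0,0,0]},{"jaw":0,"slide":[-0.129,0,-0.099],"angular":[0,0,0]},{"jaw":0,"slide":[-0.129,0,-0.099],"angular":[0,0,0]}]'; python3 go.py .579 -.0396 .069 107.4
```

```text
time_s: 23.78
eef_pos: [0.5573, -0.0446, 0.1519]
eef_rot: [-0.002, -0.154, 0.988, 0.001]
wrist_force: [-3.9, 3.0, 1.3]
gripper_width: 0.0159
grasp_force: 30.0
slide [-0.0562 -0.0051  0.207 ] angular [ 0.0031 -0.0042  0.0062] | pos [ 0.5573 -0.0446  0.1519] yaw 107.7 F [-3.9  3.   1.3] M [ 0.78  0.94 -0.2 ] w 15.9 t 23.775
```

```bash
python3 -m inch '[{"jaw":0,"slide":[-0.027,0,-0.005],"angular":[0,0,0]},{"jaw":0,"slide":[-0.055,0,-0.007],"angular":[0,0,0]},{"jaw":0,"slide":[-0.083,0,-0.005],"angular":[0,0,0]},{"jaw":0,"slide":[-0.11,0,0],"angular":[0,0,0]},{"jaw":0,"slide":[-0.139,0,0.01],"angular":[0,0,0]},{"jaw":0,"slide":[-0.139,0,0.01],"angular":[0,0,0]}]'; python3 go.py .579 -.0396 .069 107.4
```

```text
time_s: 24.52
eef_pos: [0.6121, -0.0277, 0.1488]
eef_rot: [0.0, -0.154, 0.988, 0.001]
wrist_force: [-1.3, 4.3, 2.8]
gripper_width: 0.0158
grasp_force: 30.0
slide [ 0.0879 -0.0033  0.1995] angular [0.0012 0.0009 0.0068] | pos [ 0.6121 -0.0277  0.1488] yaw 107.7 F [-1.3  4.3  2.8] M [ 0.98  0.5  -0.09] w 15.8 t 24.525
```

```bash
python3 -m inch '[{"jaw":60,"slide":[0,0,0],"angular":[0,0,0]},{"jaw":60,"slide":[0,0,0],"angular":[0,0,0]},{"jaw":60,"slide":[0,0,0],"angular":[0,0,0]},{"jaw":60,"slide":[0,0,-0.1],"angular":[0,0,0]},{"jaw":60,"slide":[0,0,-0.22],"angular":[0,0,0]},{"jaw":60,"slide":[0.15,0,-0.35],"angular":[0,0,0]},{"jaw":60,"slide":[0.28,0,-0.4],"angular":[0,0,0]},{"jaw":60,"slide":[0.28,0,-0.4],"angular":[0,0,0]},{"jaw":60,"slide":[0.28,0,-0.4],"angular":[0,0,0]},{"jaw":60,"slide":[0.28,0,-0.4],"angular":[0,0,0]}]'; python3 - <<'E'
from h import *
p,d=snap('side');cv2.imwrite('pics/z.png',cv2.resize(p[85:365,180:320,::-1],None,fx=2,fy=2,interpolation=cv2.INTER_CUBIC))
n='side'
H,S,V=cv2.split(cv2.cvtColor(p,cv2.COLOR_RGB2HSV))
W=np.zeros(d.shape+(3,));r,c=np.nonzero(d>0);W[r,c]=atdepth(n,np.c_[c,r],d[r,c])
k=(np.hypot(W[...,0]-.61,W[...,1]+.03)<.09)&((H<6)|(H>174))&(S>150)&(W[...,2]<.2);print(k.sum(),W[k].mean(0))
print(status.sense()['time_s'],status.sense()['wrist_force'])
E
```

```text
time_s: 25.78
eef_pos: [0.5052, -0.0621, 0.3066]
eef_rot: [-0.001, -0.154, 0.988, -0.0]
wrist_force: [-0.2, -0.8, -0.1]
gripper_width: 0.0598
grasp_force: 0.0
12 [ 0.62815133 -0.02622491  0.15658706]
25.825 [-0.97424695 -0.40652753 -0.14275722]
```

View pics/z.png

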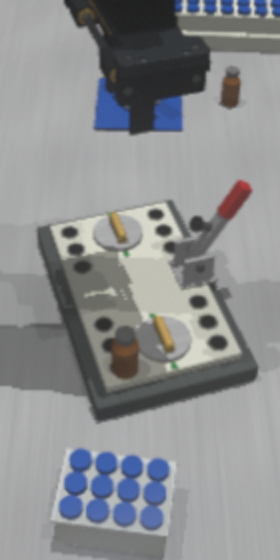

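The picture shows the clamp arm leaning back open (sleeve at (235,200)), both bars on their marks, and the vial and pack standing. The gripper hides the key, so I'll check it from the top and hand in.

```bash
python3 - <<'E'
from h import *
ok=[]
p,d=snap('top');n='top'
W=np.zeros(d.shape+(3,));r,c=np.nonzero(d>0);W[r,c]=atdepth(n,np.c_[c,r],d[r,c])
k=(np.hypot(W[...,0]-.523,W[...,1]-.339)<.08)&(W[...,2]>.095)&(W[...,2]<.13);P=W[k]
print(len(P),P.mean(0),cv2.minAreaRect((P[:,:2]*1000).astype(np.float32)))
H,S,V=cv2.split(cv2.cvtColor(p,cv2.COLOR_RGB2HSV))
k=(np.hypot(W[...,0]-.62,W[...,1]+.03)<.06)&((H<6)|(H>174))&(S>140);q=W[k];print('sleeve',len(q),q.mean(0))
if len(P)>150 and abs(P[:,2].mean()-.116)<.005: print(workorder.job_done())
E
```

```text
298 [0.52043102 0.33609142 0.11506636] ((520.690185546875, 337.4492492675781), (23.157630920410156, 90.22796630859375), 40.06752014160156)
sleeve 55 [ 0.61945463 -0.02720356  0.14850888]
the job is handed in; nothing more can be done
None
```

The job is handed in at about 26 s of the 72 s limit. Both screws were turned to their stops with the clamp still closed, the key stands upright near the centre of its pad, and the clamp arm rests open. Both vials and the pack looked undisturbed in the last picture. No verdict came back after hand-in.

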